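# Let the block-printing press down on its pawl winder

### The job

Let the raised platen of the little block-printing press down onto the inked block: push the red-knobbed release lever over to the left (as the robot sees it) until it stops, wind the crank forward (clockwise, seen from the crank) a little until the red pawl springs clear of the ratchet, then let the crank turn back slowly under the load, never letting it run away, until the platen rests on the block with just its own weight, without pressing, and let go. Keep off the platen and the block, and do not disturb the stamp or the paint bottles.

Things in the scene. Friction and masses are not known exactly. Their poses are not given: they have to be found in the camera images.
- crank_axis (a point): Point on the crank shaft's axis at the flat steel crank arm (10 mm thick), 150 mm above the table. Press frame: x along the shaft, from the crank (robot side) through the green column (50 mm deep, top at 185 mm) to the ratchet wheel; y to the press's left, the platen's side; z up. Grey base 20 mm high, x -25 to 155, y -120 to 220 mm in this frame. Press fixed.
- winder (a joint): Turn of the crank shaft (crank, ratchet wheel) in rad: 0 = start, on the pawl; growing = winding up, clockwise seen from the crank, handle from left over the top to right; a stop blocks it at 0.14. Platen rises 20 mm per rad; its packing starts 22 to 60 mm above the block, so lands between -1.1 and -3.0. With the pawl out the load pulls back with 3 to 9 N at the handle and runs away if let go.
- crank_handle: Round wooden crank handle, 24 mm diameter, 80 mm long, parallel to the shaft, circling it at 70 mm radius and spinning freely on its pin, so the fingers can stay upright. Origin on its axis, 52 mm out (press -x) from crank_axis, a good place to grip; it reaches 45 mm from there to the crank arm, 35 mm to its free end, towards the robot. Starts on the right side, from level to up at 50 degrees.
- release_lever (a joint): Release lever angle, rad: 0 = engaged (leaning to the press's right, its tail pin holding the pawl in), 1.1 = released (leaning left, end stop). Stays where it is put; 2 to 5 N at the knob, along its arc, move it. It only lets the pawl go, it does not pull it, so it can be put over while the load still traps the pawl.
- lever_knob (a point): Centre of the red ball knob (26 mm diameter) on the release lever (9 mm rod, 75 mm from pivot to knob centre), behind the column, 110 mm along press x from crank_axis. Pivot axis parallel to the shaft, 72 mm right of it, 200 mm above the table. Leans 0.60 rad right of upright when engaged, 0.50 rad left when released; knob centre 262 to 275 mm above the table.
- pawl (a joint): Red pawl angle, rad: about 0 = in the ratchet teeth, 0.40 = sprung clear. Sprung outwards; the lever's tail pin keeps it in. With the lever released it stays trapped by the load until the crank is wound forward a little (0.02 to 0.10 rad) to unload its tooth; then it springs out and stays out.
- platen: Moving part of the press, 1.3 to 2 kg, sliding only up and down: steel platen 110 x 105 x 12 mm with a dark weight on it (60 mm diameter, top 60 mm above the face) and its green arm, clamped on an upright toothed rack (top at 240 mm at the start). Origin at the height of the platen's underside, 135 mm to the right of the platen's centre.
- platen_face (a point): Centre of the steel platen's underside, at press y = +135 mm from the shaft axis. Under it is fixed a firm brown packing board (100 x 95 mm) that meets the block; it stands out 3 to 11 mm below this point, a different amount each time, not reported: the landing must be felt.
- block: Wooden printing block with a blue inked face lying loose on the press bed under the platen: 90 x 80 mm, 28 mm high, 0.16 kg, origin at the centre of its underside, which lies 30 mm above the table.
- stamp: Bystander: small dark wooden hand stamp with an upright handle, foot 45 x 45 mm, 88 mm high, origin under its foot; stands to the left of the press.
- blue_bottle: Bystander: blue paint bottle, 60 mm diameter, 150 mm high, origin under its foot; stands to the right of the press.
- red_bottle: Bystander: red paint bottle, 56 mm diameter, 140 mm high, origin under its foot; stands to the right of the press.
Not all that is in view belongs to the job. Several things have the shape of the block; the one meant has the colours described above.

How it is judged:
By the outcome, as a careful person would: the job done as asked, in the order asked, and still so for the second after the job is handed in, with the robot touching nothing.
It also fails if it takes over 62 s, if anything falls off the work surface, if the arm or the gripper's body presses on something with over 40 N, if the wrist force passes 120 N, or if a joint passes its speed limit or range.

### The arm

A 7-joint arm with a two-finger parallel gripper is mounted at the origin on the work surface. World frame = base frame: x ahead of the robot, y to its left, z up, the work surface at z = 0. Lengths are in m, angles in rad, forces in N, time in s.
With the tool pointing down it reaches from about 0.4 to 0.85 m from the base axis. Payload 10.4 kg.
Tool frame: the origin (TCP) lies on the centre line of the jaws, within the pads' length; the fingertips stand 8 mm ahead of it and the grasp point (between the pads) lies 11 mm behind it (r.finger_overhang is the distance from the TCP to the fingertips, in m); z points along the fingers, y is the line along which they close (so a half turn about z gives the same grasp; the last joint's range is limited). The gripper opens to 87 mm and grips with 3 to 60 N. Pads are 19 mm wide; open, the fingers measure 117 mm over their backs; the gripper's body (75 mm by 190 mm) begins 51 mm behind the grasp point.
Start: joints at [-1.164, 0.332, -0.065, 1.46, 0.022, 1.35, -0.088], TCP at [0.26, 0.568, 0.231] pointing down, gripper open.
Joint ranges: [-2.6, 2.6], [-0.5, 2.12], [-1.47, 1.34], [0.16, 2.42], [-1.27, 4.41], [0.06, 2.06], [-2.6, 2.6]. Speed limits (rad/s): [2.22, 2.22, 2.79, 2.79, 3.14, 3.14, 3.14].

### API

Orientations are given as a unit quaternion [x, y, z, w].
In Python, from bench import r, vision gives the robot as it stands.
- The arm moves only by the tool drive_tool, never from a script. Its argument "series" is a list of rows, each a list of 2 entries, a list of its own where there are three numbers: the shift along the world's x, y, z in cm, then the turn about the world's z in degrees. A call has exactly 10 rows; each row shifts and turns the commanded pose from where the row before left it; what a row does not reach is not made up. A row lasts 1/8 s, in which the tool goes at most 62.5 mm and 10.7 degrees, less where a joint would pass 70% of its speed; a pose out of reach is approached as far as the arm can. A call with a gripper value outside its range is refused whole. "hand" is the closure, from 0 (fully open) to 1 (shut), set as the call begins (left out, the last holds). The fingers move at their own pace and stop on an object; "newtons" is the grip in N (left out, the last holds). Time passes only in rows, so rows that do not move let the fingers close, or fill a call up. It gives the time, the measured TCP pose, the force, the opening and the grip force at its end, in the units of the state.
- r.read_state(): the state, without advancing time (a new reading comes with each control period).
- vision.camera(name): name is "side" or "top" or "wrist"; returns a dict with "color" (400x640x3 uint8, red, green, blue), "intrinsics" (3x3 intrinsics, pixels), "R" (3x3) and "t" (3): a world point X has camera coordinates R X + t; the wrist camera has in their place "mount" (4x4, takes a point from camera to tool coordinates, whose origin is the TCP and whose axes are the flange's). Camera axes: x right, y down, z forward; pixel columns grow to the right and rows downward; lengths in m; the calibration is good to about 2 mm. A picture is of the moment at which its call begins: read the wrist's pose just before it. There is no depth.
- r.close_job(): hands the job in; it is judged then, once.
The state is a dict: "time": time; "joint_positions": joint angles; "joint_vel": joint speeds; "joint_torque": joint torques, N m; "ee_pos": TCP position; "eef_rot": TCP orientation; "ft_force": force on the tool from outside, world axes, zero at the start; "torque": the same for the moment, N m; "width": finger opening in m; "grip_force": force on a finger pad.
Only numpy, scipy, OpenCV 4.12 (cv2) and the standard library are available. Lean on these libraries where they do the work, as an engineer would, in place of code of your own. Each camera call takes 0.05 s, during which the arm holds its last target. There are 200 camera calls.

## Working session

There is one attempt and no reset: what is moved stays moved. The work goes in short steps, Python scripts to look and compute and a tool call to move; the robot and the scene stay as the last step left them, time stands still between calls to the robot, and variables do not carry over. Pictures are saved under pics/ and viewed, at most 10 in all, crops included, and the job is handed in when it is done.

Besides the shell and the picture viewer there is one more tool, called after "Request:" as name([rows], argument=value, ...), one row to a line, values as JSON. drive_tool: Moves the arm, as the interface text tells. Its arguments: {"type":"object","properties":{"series":{"type":"array"},"hand":{"type":"number"},"newtons":{"type":"number"}},"required":["series"]}

```bash
mkdir -p pics; python3 - <<'E'
from bench import r, vision
import cv2, numpy as np, pickle
s=r.read_state(); print({k:np.round(v,3).tolist() for k,v in s.items()}, r.finger_overhang)
for n in ("side","top"):
    c=vision.camera(n); pickle.dump(c,open(f"{n}0.pkl","wb"))
    cv2.imwrite(f"pics/{n}0.png",c["color"][...,::-1])
    print(n,np.round(c["intrinsics"],1).tolist(),np.round(c["R"],3).tolist(),np.round(c["t"],3).tolist())
E
```

```text
{'time': 0.0, 'joint_positions': [-1.164, 0.333, -0.065, 1.461, 0.022, 1.35, -0.089], 'joint_vel': [0.0, 0.0, 0.0, 0.002, -0.002, 0.001, -0.001], 'joint_torque': [-0.001, -62.325, 0.024, -38.991, -0.061, 0.039, 0.0], 'ee_pos': [0.26, 0.568, 0.23], 'eef_rot': [0.213, 0.977, -0.001, -0.0], 'ft_force': [-0.781, 0.027, -0.445], 'torque': [0.031, -0.013, 0.037], 'grip_force': 0.0, 'width': 0.087} 0.008
side [[456.0, 0.0, 315.2], [0.0, 456.0, 193.8], [0.0, 0.0, 1.0]] [[-0.852, -0.523, 0.01], [-0.399, 0.636, -0.66], [0.339, -0.567, -0.751]] [0.562, 0.318, 1.148]
top [[389.3, 0.0, 310.2], [0.0, 389.3, 197.5], [0.0, 0.0, 1.0]] [[0.094, -0.996, -0.007], [-0.97, -0.09, -0.227], [0.225, 0.028, -0.974]] [-0.001, 0.653, 0.916]
```

View pics/side0.png

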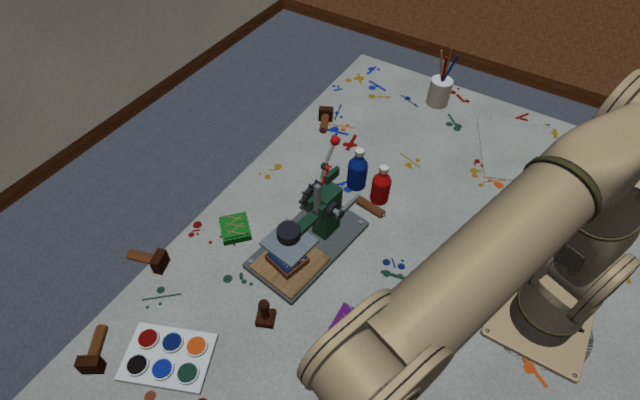

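View pics/top0.png

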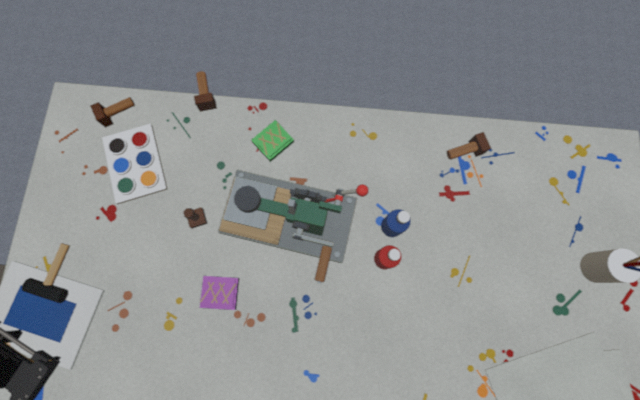

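```bash
python3 - <<'E'
import cv2,pickle
for n,(x,y,w,h,f) in dict(top=(210,165,200,125,4),side=(235,125,160,120,5)).items():
    c=pickle.load(open(n+"0.pkl","rb"))["color"][y:y+h,x:x+w,::-1]
    cv2.imwrite(f"pics/{n}c.png",cv2.convertScaleAbs(cv2.resize(c,None,fx=f,fy=f,interpolation=cv2.INTER_CUBIC),alpha=1.5,beta=10))
E
```

```text
(no output)
```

View pics/topc.png

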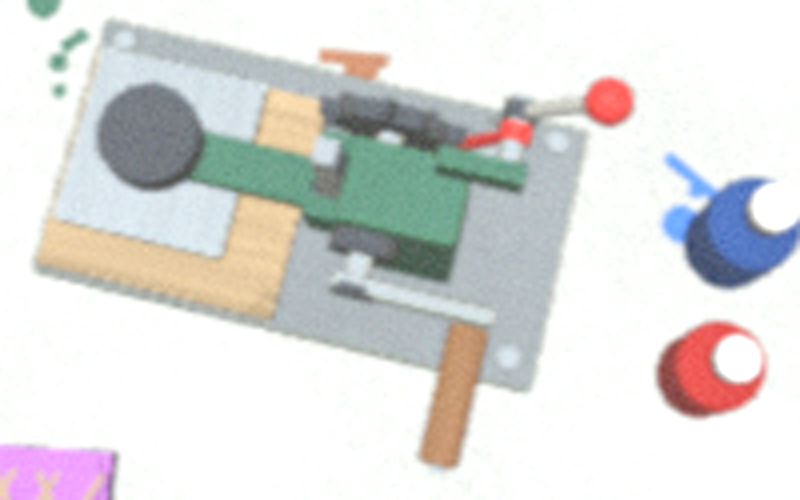

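View pics/sidec.png

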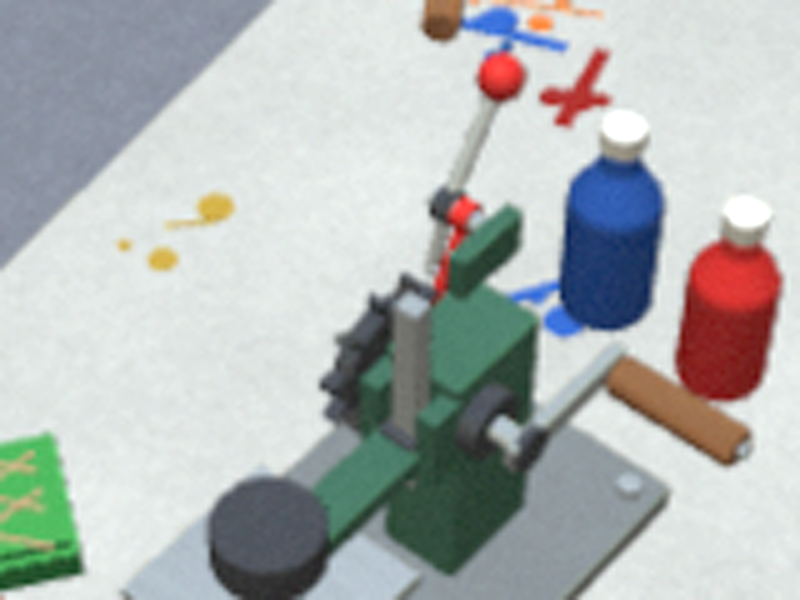

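```bash
cat > h.py <<'E'
import numpy as np,pickle
from scipy.optimize import least_squares
cams={n:pickle.load(open(f"{n}0.pkl","rb")) for n in("top","side")}
def proj(n,X):
    c=cams[n]; p=c["intrinsics"]@(c["R"]@np.asarray(X)+c["t"]); return p[:2]/p[2]
def W(p,X): # press mm -> world
    a=p[2]; X=np.asarray(X)/1000; return np.array([p[0]+np.cos(a)*X[0]-np.sin(a)*X[1],p[1]+np.sin(a)*X[0]+np.cos(a)*X[1],X[2]])
def hp(p,x): return [x,-70*np.cos(p[3]),150+70*np.sin(p[3])]
kn=[110,-72-75*np.sin(.6),200+75*np.cos(.6)]
T=lambda u,v:(210+u/4,165+v/4)
S=lambda u,v:(235+u/5,125+v/5)
E
cat > fit.py <<'E'
from h import *
obs=[("top",T(105,20),lambda p:[155,220,20]),("top",T(587,125),lambda p:[155,-120,20]),("top",T(530,388),lambda p:[-25,-120,20]),
("top",T(608,101),lambda p:kn),("side",S(502,76),lambda p:kn),("top",T(467,325),lambda p:hp(p,-7)),("top",T(440,463),lambda p:hp(p,-87)),
("side",S(614,373),lambda p:hp(p,-7)),("side",S(738,447),lambda p:hp(p,-87)),("side",S(668,490),lambda p:[-25,-120,20]),
("top",T(150,135),lambda p:[p[5],135,p[4]]),("side",S(268,513),lambda p:[p[5],135,p[4]])]
res=lambda p:np.concatenate([proj(n,W(p,f(p)))-o for n,o,f in obs])
f=least_squares(res,[0.55,0,-.2,.4,150,60],x_scale=[.1,.1,.1,.1,20,20]); p=f.x
print(np.round(p,4)); print(np.round(f.fun.reshape(-1,2),1).tolist()); np.save("p.npy",p)
print("knob",W(p,kn),"handle",W(p,hp(p,-52)))
E
python3 fit.py
```

```text
[ 5.400000e-01  7.640000e-02 -1.372000e-01 -2.800000e-03  1.789909e+02
  5.448570e+01]
[[-0.8, -0.9], [0.3, 0.4], [0.5, 0.6], [0.9, -0.4], [-0.3, -0.1], [0.7, -0.1], [-0.4, 0.3], [0.1, -0.1], [0.5, 0.2], [0.9, -1.4], [-1.7, -1.1], [0.2, 0.9]]
knob [ 0.63328853 -0.05189039  0.26190017] handle [0.47887792 0.01420157 0.14980064]
```

Candidates: the lever knob is the red ball at top (362,190) / side (335,140). The red pawl hub sits at top (339,198), and the red paint splatters and red bottle cap region are at top (388,257). The crank handle is the brown cylinder at top (323,264) / side (371,207), not the three brayer/hammer handles at (204,90), (470,150) and (60,262). The crops confirm both choices.

Request:
drive_tool([
  [[3,-5,1.2],1.7],
  [[3,-5,1.2],1.7],
  [[3,-5,1.2],1.7],
  [[3,-5,1.2],1.7],
  [[3,-5,1.2],1.7],
  [[3,-5,1.2],1.7],
  [[3,-5,1.2],1.7],
  [[3,-5,1.2],1.7],
  [[3,-5,1.2],1.7],
  [[3,-5,1.2],1.4],
], hand=0.4)

```text
time: 1.35
ee_pos: [0.561, 0.0665, 0.3508]
eef_rot: [0.068, 0.998, 0.0, -0.0]
ft_force: [1.9, -0.0, 0.4]
width: 0.0522
grip_force: 0.0
```

Request:
drive_tool([
  [[2.4,-4,0],0],
  [[2.4,-4,0],0],
  [[2.0,-3.3,0],0],
  [[0.4,-0.6,0],0],
  [[0,0,-1],0],
  [[0,0,-1],0],
  [[0,0,0],0],
  [[0,0,0],0],
  [[0,0,0],0],
  [[0,0,0],0],
])

```text
time: 2.6
ee_pos: [0.6325, -0.0508, 0.3309]
eef_rot: [0.069, 0.998, 0.0, 0.0]
ft_force: [0.1, -0.3, 0.2]
width: 0.0522
grip_force: 0.0
```

```bash
cat > wr.py <<'E'
import sys; from bench import r,vision
from h import *; import cv2
from scipy.spatial.transform import Rotation as Ro
s=r.read_state(); c=vision.camera("wrist"); p=np.load("p.npy")
cv2.imwrite(f"pics/{sys.argv[1]}.png",c["color"][...,::-1])
Rt=Ro.from_quat(s["eef_rot"]).as_matrix()
def wp(X):
    m=np.asarray(c["mount"]); q=np.linalg.inv(m)@np.append(Rt.T@(np.asarray(X)-s["ee_pos"]),1); q=c["intrinsics"]@q[:3]; return q[:2]/q[2]
print(np.round(s["ee_pos"],4),np.round(s["ft_force"],2),"knob px",wp(W(p,kn)),"handle ends",wp(W(p,hp(p,-7))),wp(W(p,hp(p,-87))))
E
python3 wr.py w1
```

```text
[ 0.6325 -0.0508  0.3309] [ 0.12 -0.27  0.17] knob px [321.17162089 216.14722859] handle ends [366.32386683  66.12162235] [369.53863885 -28.2583985 ]
```

View pics/w1.png

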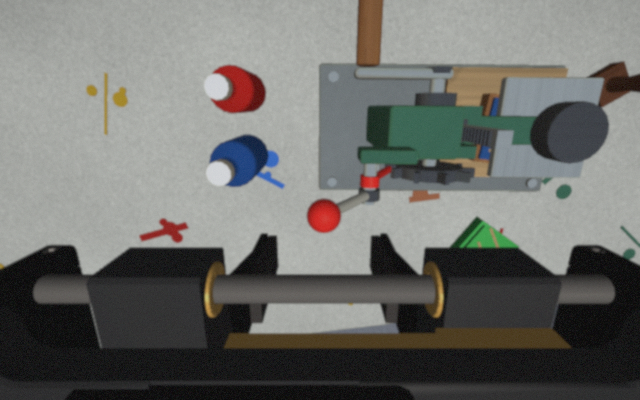

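The knob is at (324,215) against a predicted (321,216), and the handle root is at (369,66) against (366,66), so the fit is good. Next I descend around the knob and push left.

Request:
drive_tool([
  [[0,0,-1.5],0],
  [[0,0,-1.5],0],
  [[0,0,-1.5],0],
  [[0,0,-1.5],0],
  [[0,0,-0.9],0],
  [[0.14,1,0],0],
  [[0.14,1,0],0],
  [[0.14,1,0],0],
  [[0.14,1,0],0],
  [[0.14,1,0],0],
])

```text
time: 3.9
ee_pos: [0.6397, -0.0001, 0.262]
eef_rot: [0.069, 0.998, 0.0, 0.0]
ft_force: [-0.2, -2.9, 1.6]
width: 0.0525
grip_force: 1.4
```

Request:
drive_tool([
  [[0.14,1,0],0],
  [[0.14,1,0],0],
  [[0.1,0.7,0],0],
  [[0.07,0.5,0],0],
  [[0.03,0.2,0],0],
  [[0.03,0.2,0],0],
  [[0.03,0.2,0],0],
  [[0,0,0],0],
  [[0,0,0],0],
  [[0,0,0],0],
])

```text
time: 5.15
ee_pos: [0.6449, 0.0373, 0.2617]
eef_rot: [0.069, 0.998, 0.0, 0.0]
ft_force: [-0.7, -2.1, -1.6]
width: 0.0523
grip_force: 0.9
```

Request:
drive_tool([
  [[0.02,0.15,0],0],
  [[0.02,0.15,0],0],
  [[0.02,0.15,0],0],
  [[0.02,0.15,0],0],
  [[0,0,0],0],
  [[0,0,0],0],
  [[0,0,0],0],
  [[0,0,0],0],
  [[0,0,0],0],
  [[0,0,0],0],
])

```text
time: 6.4
ee_pos: [0.6453, 0.0405, 0.2613]
eef_rot: [0.07, 0.998, -0.002, -0.0]
ft_force: [-2.5, -9.6, -2.5]
width: 0.0523
grip_force: 4.8
```

Request:
drive_tool([
  [[-0.2,-1.5,0],0],
  [[0,0,2],0],
  [[0,0,2.5],0],
  [[0,0,2.5],0],
  [[-4.2,-0.35,0],0],
  [[-4.2,-0.35,0],0],
  [[-4.2,-0.35,0],0],
  [[-4.2,-0.35,0],0],
  [[0,0,-2],0],
  [[0,0,0],0],
])

```text
time: 7.65
ee_pos: [0.475, 0.0144, 0.3114]
eef_rot: [0.069, 0.998, 0.001, -0.0]
ft_force: [-0.0, -0.7, -0.7]
width: 0.052
grip_force: 0.0
```

```bash
python3 wr.py w2; python3 - <<'E'
from bench import vision; import cv2
c=vision.camera("side")["color"][125:245,235:395,::-1]
w=cv2.imread("pics/w2.png")
a=cv2.resize(c,(480,360)); b=cv2.resize(w,(320,200)); 
o=__import__("numpy").zeros((360,800,3),"uint8"); o[:,:480]=a; o[:200,480:]=b
cv2.imwrite("pics/c2.png",cv2.convertScaleAbs(o,alpha=1.5,beta=10))
E
```

```text
[0.475  0.0144 0.3114] [-0.04 -0.7  -0.74] knob px [270.73393363 408.28487515] handle ends [323.01924293 229.17035732] [322.85397425 155.13621066]
```

View pics/c2.png

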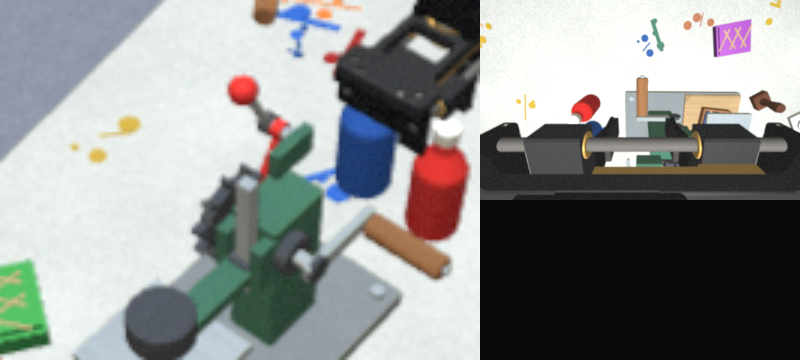

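The side view (left) shows the lever leaning left with its knob at (242,90). In the wrist inset the handle lies centred between the fingers, where predicted. I'll descend and grip it.

Request:
drive_tool([
  [[0,0,-3],0],
  [[0,0,-3],0],
  [[0,0,-3],0],
  [[0,0,-3],0],
  [[0,0,-3],0],
  [[0,0,-1.5],0],
  [[0,0,-0.7],0],
  [[0,0,0],0],
  [[0,0,0],0],
  [[0,0,0],0],
])

```text
time: 9.0
ee_pos: [0.4761, 0.0143, 0.1402]
eef_rot: [0.069, 0.998, 0.0, 0.001]
ft_force: [-0.1, -0.2, 0.1]
width: 0.0522
grip_force: 0.0
```

Request:
drive_tool([
  [[0,0,0],0],
  [[0,0,0],0],
  [[0,0,0],0],
  [[0,0,0],0],
  [[0,0,0],0],
  [[0,0,0],0],
  [[0,0,0],0],
  [[0,0,0],0],
  [[0,0,0],0],
  [[0,0,0],0],
], hand=1, newtons=40)

```text
time: 10.25
ee_pos: [0.4757, 0.0147, 0.1396]
eef_rot: [0.069, 0.998, 0.0, 0.0]
ft_force: [2.1, 5.7, -0.2]
width: 0.0229
grip_force: 40.0
```

Request:
drive_tool([
  [[0,0,-0.1],0],
  [[0,0,-0.1],0],
  [[0,0,-0.1],0],
  [[0,0,-0.1],0],
  [[0,0,-0.1],0],
  [[0,0,-0.1],0],
  [[0,0.02,-0.1],0],
  [[0,0,-0.1],0],
  [[0,0,0],0],
  [[0,0,0],0],
])

```text
time: 11.5
ee_pos: [0.4758, 0.0151, 0.132]
eef_rot: [0.069, 0.998, 0.001, 0.0]
ft_force: [-1.7, 5.8, 2.6]
width: 0.0229
grip_force: 40.0
```

```bash
python3 - <<'E'
from bench import vision; import cv2
c=vision.camera("side")["color"][125:245,235:395,::-1]
cv2.imwrite("pics/s3.png",cv2.convertScaleAbs(cv2.resize(c,None,fx=5,fy=5,interpolation=cv2.INTER_CUBIC),alpha=1.5,beta=10))
E
```

```text
(no output)
```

View pics/s3.png

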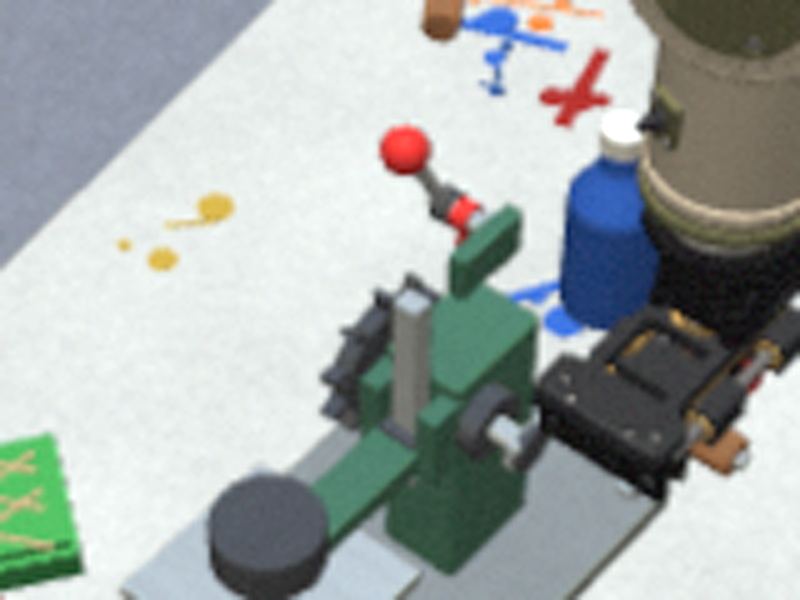

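The pawl's lower end at (440,285) has gone and only its hub at (462,225) still shows red, so it has sprung clear. The measured +2.6 N upward is the load. Now I'll compute the arc rows.

```bash
cat > arc.py <<'E'
import numpy as np,sys
# arc.py start step n cy cz : rows along circle, plus total correction cy (press y), cz in mm
a,st,n,cy,cz=map(float,sys.argv[1:]); n=int(n); ph=a+st*np.arange(n+1); k=np.arange(n+1)/min(n,10); k=np.minimum(k,1)
Y=-7*np.cos(ph)+cy/10*k; Z=7*np.sin(ph)+cz/10*k
P=np.round(np.c_[.137*Y,.9906*Y,Z],2); D=np.round(np.diff(P,axis=0),2)
for i in range(0,n,10): print(round(ph[i],2),[[d.tolist(),0] for d in D[i:i+10]])
E
python3 arc.py -0.11 0.03 20 2 0
```

```text
-0.11 [[[0.0, 0.0, 0.21], 0], [[0.0, 0.0, 0.21], 0], [[0.0, 0.02, 0.21], 0], [[0.0, 0.02, 0.21], 0], [[0.01, 0.02, 0.21], 0], [[0.0, 0.03, 0.21], 0], [[0.0, 0.04, 0.21], 0], [[0.01, 0.04, 0.21], 0], [[0.01, 0.05, 0.21], 0], [[0.01, 0.06, 0.2], 0]]
0.19 [[[0.0, 0.04, 0.21], 0], [[0.01, 0.05, 0.2], 0], [[0.01, 0.05, 0.2], 0], [[0.0, 0.06, 0.21], 0], [[0.01, 0.07, 0.19], 0], [[0.01, 0.07, 0.2], 0], [[0.01, 0.08, 0.2], 0], [[0.02, 0.09, 0.19], 0], [[0.01, 0.08, 0.19], 0], [[0.01, 0.1, 0.18], 0]]
```

Request:
drive_tool([
  [[0,0,0.21],0],
  [[0,0,0.21],0],
  [[0,0.02,0.21],0],
  [[0,0.02,0.21],0],
  [[0.01,0.02,0.21],0],
  [[0,0.03,0.21],0],
  [[0,0.04,0.21],0],
  [[0.01,0.04,0.21],0],
  [[0.01,0.05,0.21],0],
  [[0.01,0.06,0.2],0],
])

```text
time: 12.8
ee_pos: [0.4758, 0.0163, 0.1525]
eef_rot: [0.07, 0.998, -0.0, -0.0]
ft_force: [-2.4, -4.3, 3.4]
width: 0.023
grip_force: 40.0
```

```bash
python3 arc.py 0.19 0.03 10 -0.8 0
```

```text
0.19 [[[0.0, 0.04, 0.21], 0], [[0.01, 0.04, 0.2], 0], [[0.01, 0.04, 0.2], 0], [[0.0, 0.05, 0.21], 0], [[0.01, 0.06, 0.19], 0], [[0.01, 0.07, 0.2], 0], [[0.01, 0.07, 0.2], 0], [[0.01, 0.07, 0.19], 0], [[0.01, 0.09, 0.19], 0], [[0.01, 0.08, 0.18], 0]]
```

Request:
drive_tool([
  [[0,0.04,0.21],0],
  [[0.01,0.04,0.2],0],
  [[0.01,0.04,0.2],0],
  [[0,0.05,0.21],0],
  [[0.01,0.06,0.19],0],
  [[0.01,0.07,0.2],0],
  [[0.01,0.07,0.2],0],
  [[0.01,0.07,0.19],0],
  [[0.01,0.09,0.19],0],
  [[0.01,0.08,0.18],0],
])

```text
time: 14.05
ee_pos: [0.4768, 0.0232, 0.1724]
eef_rot: [0.069, 0.998, 0.0, 0.0]
ft_force: [-2.3, -3.4, 5.0]
width: 0.023
grip_force: 40.0
```

```bash
python3 arc.py 0.49 0.03 20 0 0
```

```text
0.49 [[[0.02, 0.1, 0.19], 0], [[0.01, 0.11, 0.18], 0], [[0.02, 0.11, 0.18], 0], [[0.01, 0.12, 0.17], 0], [[0.02, 0.12, 0.17], 0], [[0.02, 0.12, 0.17], 0], [[0.02, 0.14, 0.16], 0], [[0.02, 0.13, 0.16], 0], [[0.01, 0.14, 0.15], 0], [[0.03, 0.15, 0.15], 0]]
0.79 [[[0.02, 0.15, 0.15], 0], [[0.02, 0.15, 0.14], 0], [[0.02, 0.16, 0.14], 0], [[0.02, 0.16, 0.13], 0], [[0.02, 0.17, 0.12], 0], [[0.03, 0.17, 0.12], 0], [[0.02, 0.17, 0.12], 0], [[0.03, 0.18, 0.11], 0], [[0.02, 0.18, 0.11], 0], [[0.03, 0.18, 0.1], 0]]
```

Request:
drive_tool([
  [[0.02,0.09,0.2],0],
  [[0.01,0.1,0.19],0],
  [[0.01,0.1,0.19],0],
  [[0.01,0.11,0.18],0],
  [[0.02,0.11,0.18],0],
  [[0.02,0.11,0.18],0],
  [[0.02,0.13,0.17],0],
  [[0.02,0.12,0.17],0],
  [[0.01,0.13,0.16],0],
  [[0.02,0.14,0.16],0],
])

```text
time: 15.3
ee_pos: [0.4787, 0.0358, 0.1899]
eef_rot: [0.069, 0.998, 0.001, 0.0]
ft_force: [3.9, 5.6, -2.4]
width: 0.0232
grip_force: 40.0
```

Request:
drive_tool([
  [[0.02,0.15,0.15],0],
  [[0.02,0.15,0.14],0],
  [[0.02,0.16,0.14],0],
  [[0.02,0.16,0.13],0],
  [[0.02,0.17,0.12],0],
  [[0.03,0.17,0.12],0],
  [[0.02,0.17,0.12],0],
  [[0.03,0.18,0.11],0],
  [[0.02,0.18,0.11],0],
  [[0.03,0.18,0.1],0],
])

```text
time: 16.55
ee_pos: [0.4811, 0.0524, 0.202]
eef_rot: [0.069, 0.998, 0.0, 0.0]
ft_force: [5.0, 6.1, -4.6]
width: 0.0231
grip_force: 40.0
```

```bash
python3 arc.py 1.09 0.03 30 0 0
```

```text
1.09 [[[0.02, 0.19, 0.09], 0], [[0.03, 0.19, 0.09], 0], [[0.02, 0.19, 0.08], 0], [[0.03, 0.19, 0.08], 0], [[0.03, 0.2, 0.07], 0], [[0.03, 0.2, 0.07], 0], [[0.02, 0.2, 0.05], 0], [[0.03, 0.2, 0.06], 0], [[0.03, 0.2, 0.05], 0], [[0.03, 0.2, 0.04], 0]]
1.39 [[[0.03, 0.21, 0.03], 0], [[0.02, 0.2, 0.03], 0], [[0.03, 0.21, 0.02], 0], [[0.03, 0.21, 0.02], 0], [[0.03, 0.21, 0.01], 0], [[0.03, 0.2, 0.0], 0], [[0.03, 0.21, 0.0], 0], [[0.03, 0.21, -0.01], 0], [[0.03, 0.21, -0.02], 0], [[0.02, 0.2, -0.02], 0]]
1.69 [[[0.03, 0.21, -0.03], 0], [[0.03, 0.21, -0.03], 0], [[0.03, 0.2, -0.04], 0], [[0.03, 0.2, -0.05], 0], [[0.03, 0.2, -0.05], 0], [[0.02, 0.2, -0.06], 0], [[0.03, 0.2, -0.07], 0], [[0.03, 0.2, -0.07], 0], [[0.02, 0.19, -0.07], 0], [[0.03, 0.19, -0.09], 0]]
```

Request:
drive_tool([
  [[0.03,0.2,0.07],0],
  [[0.03,0.2,0.08],0],
  [[0.03,0.2,0.06],0],
  [[0.03,0.2,0.06],0],
  [[0.03,0.21,0.06],0],
  [[0.03,0.2,0.05],0],
  [[0.03,0.21,0.04],0],
  [[0.03,0.2,0.04],0],
  [[0.03,0.21,0.03],0],
  [[0.03,0.2,0.03],0],
])

```text
time: 17.8
ee_pos: [0.4839, 0.0718, 0.2082]
eef_rot: [0.069, 0.998, 0.0, 0.0]
ft_force: [-0.1, 2.7, 7.9]
width: 0.0232
grip_force: 40.0
```

Request:
drive_tool([
  [[0.03,0.21,0.03],0],
  [[0.02,0.2,0.03],0],
  [[0.03,0.21,0.02],0],
  [[0.03,0.21,0.02],0],
  [[0.03,0.21,0.01],0],
  [[0.03,0.2,0.0],0],
  [[0.03,0.21,0.0],0],
  [[0.03,0.21,-0.01],0],
  [[0.03,0.21,-0.02],0],
  [[0.02,0.2,-0.02],0],
])

```text
time: 19.05
ee_pos: [0.487, 0.0932, 0.2089]
eef_rot: [0.069, 0.998, 0.001, 0.001]
ft_force: [2.1, 4.6, 5.2]
width: 0.0232
grip_force: 40.0
```

Request:
drive_tool([
  [[0.03,0.21,-0.02],0],
  [[0.03,0.21,-0.02],0],
  [[0.03,0.2,-0.03],0],
  [[0.03,0.2,-0.04],0],
  [[0.03,0.2,-0.05],0],
  [[0.02,0.2,-0.05],0],
  [[0.03,0.2,-0.06],0],
  [[0.03,0.2,-0.07],0],
  [[0.02,0.19,-0.07],0],
  [[0.03,0.19,-0.09],0],
])

```text
time: 20.3
ee_pos: [0.4899, 0.1129, 0.2033]
eef_rot: [0.069, 0.998, 0.0, 0.001]
ft_force: [5.4, 5.0, 0.5]
width: 0.0229
grip_force: 40.0
```

```bash
python3 arc.py 1.99 0.02 10 0 0;python3 arc.py 2.19 0.01 10 0 0; python3 arc.py 2.29 0.005 140 0 0
```

```text
1.99 [[[0.02, 0.13, -0.05], 0], [[0.02, 0.12, -0.07], 0], [[0.01, 0.13, -0.06], 0], [[0.02, 0.12, -0.06], 0], [[0.02, 0.12, -0.07], 0], [[0.01, 0.12, -0.07], 0], [[0.02, 0.12, -0.08], 0], [[0.01, 0.12, -0.07], 0], [[0.02, 0.11, -0.08], 0], [[0.02, 0.11, -0.08], 0]]
2.19 [[[0.0, 0.06, -0.04], 0], [[0.01, 0.06, -0.04], 0], [[0.01, 0.05, -0.04], 0], [[0.01, 0.06, -0.05], 0], [[0.0, 0.05, -0.04], 0], [[0.01, 0.06, -0.04], 0], [[0.01, 0.05, -0.05], 0], [[0.01, 0.05, -0.04], 0], [[0.0, 0.06, -0.05], 0], [[0.01, 0.05, -0.04], 0]]
2.29 [[[0.01, 0.02, -0.03], 0], [[0.0, 0.03, -0.02], 0], [[0.0, 0.03, -0.02], 0], [[0.01, 0.02, -0.03], 0], [[0.0, 0.03, -0.02], 0], [[0.0, 0.02, -0.02], 0], [[0.01, 0.03, -0.03], 0], [[0.0, 0.02, -0.02], 0], [[0.0, 0.03, -0.03], 0], [[0.01, 0.02, -0.02], 0]]
2.34 [[[0.0, 0.03, -0.03], 0], [[0.0, 0.02, -0.02], 0], [[0.01, 0.03, -0.02], 0], [[0.0, 0.02, -0.03], 0], [[0.0, 0.03, -0.02], 0], [[0.01, 0.02, -0.03], 0], [[0.0, 0.02, -0.02], 0], [[0.0, 0.03, -0.03], 0], [[0.01, 0.02, -0.02], 0], [[0.0, 0.03, -0.03], 0]]
2.39 [[[0.0, 0.02, -0.03], 0], [[0.01, 0.02, -0.02],
[... 2337 characters left out ...]
0.01, -0.03], 0], [[0.0, 0.01, -0.03], 0], [[0.0, 0.01, -0.04], 0], [[0.0, 0.01, -0.03], 0], [[0.01, 0.01, -0.04], 0], [[0.0, 0.01, -0.03], 0], [[0.0, 0.01, -0.03], 0], [[0.0, 0.01, -0.04], 0]]
2.89 [[[0.0, 0.0, -0.03], 0], [[0.0, 0.01, -0.04], 0], [[0.0, 0.01, -0.03], 0], [[0.0, 0.01, -0.03], 0], [[0.0, 0.01, -0.04], 0], [[0.01, 0.0, -0.03], 0], [[0.0, 0.01, -0.04], 0], [[0.0, 0.01, -0.03], 0], [[0.0, 0.01, -0.03], 0], [[0.0, 0.0, -0.04], 0]]
2.94 [[[0.0, 0.01, -0.03], 0], [[0.0, 0.01, -0.04], 0], [[0.0, 0.0, -0.03], 0], [[0.0, 0.01, -0.04], 0], [[0.0, 0.01, -0.03], 0], [[0.0, 0.0, -0.03], 0], [[0.01, 0.01, -0.04], 0], [[0.0, 0.0, -0.03], 0], [[0.0, 0.01, -0.04], 0], [[0.0, 0.0, -0.03], 0]]
```

Request:
drive_tool([
  [[0.03,0.13,-0.05],0],
  [[0.02,0.12,-0.07],0],
  [[0.02,0.13,-0.06],0],
  [[0.03,0.12,-0.06],0],
  [[0.03,0.12,-0.07],0],
  [[0.02,0.12,-0.07],0],
  [[0.02,0.12,-0.08],0],
  [[0.02,0.12,-0.07],0],
  [[0.03,0.11,-0.08],0],
  [[0.02,0.11,-0.08],0],
])

```text
time: 21.55
ee_pos: [0.4917, 0.1251, 0.196]
eef_rot: [0.069, 0.998, 0.0, -0.0]
ft_force: [4.1, 5.9, 0.0]
width: 0.0231
grip_force: 40.0
```

Request:
drive_tool([
  [[0,0.06,-0.04],0],
  [[0.01,0.06,-0.04],0],
  [[0.01,0.05,-0.04],0],
  [[0.01,0.06,-0.05],0],
  [[0,0.05,-0.04],0],
  [[0.01,0.06,-0.04],0],
  [[0.01,0.05,-0.05],0],
  [[0.01,0.05,-0.04],0],
  [[0,0.06,-0.05],0],
  [[0.01,0.05,-0.04],0],
])

```text
time: 22.8
ee_pos: [0.4924, 0.1304, 0.1916]
eef_rot: [0.069, 0.998, 0.0, 0.0]
ft_force: [3.8, 4.8, -1.6]
width: 0.0229
grip_force: 40.0
```

Request:
drive_tool([
  [[0.01,0.02,-0.03],0],
  [[0,0.03,-0.02],0],
  [[0,0.03,-0.02],0],
  [[0.01,0.02,-0.03],0],
  [[0,0.03,-0.02],0],
  [[0,0.02,-0.02],0],
  [[0.01,0.03,-0.03],0],
  [[0,0.02,-0.02],0],
  [[0,0.03,-0.03],0],
  [[0.01,0.02,-0.02],0],
])

```text
time: 24.05
ee_pos: [0.4928, 0.133, 0.1892]
eef_rot: [0.069, 0.998, 0.0, 0.0]
ft_force: [3.9, 4.9, -2.1]
width: 0.0229
grip_force: 40.0
```

```bash
python3 - <<'E'
from bench import vision; import cv2
c=vision.camera("side")["color"][185:305,235:395,::-1]
cv2.imwrite("pics/s4.png",cv2.convertScaleAbs(cv2.resize(c,None,fx=5,fy=5,interpolation=cv2.INTER_CUBIC),alpha=1.5,beta=10))
E
```

```text
(no output)
```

View pics/s4.png

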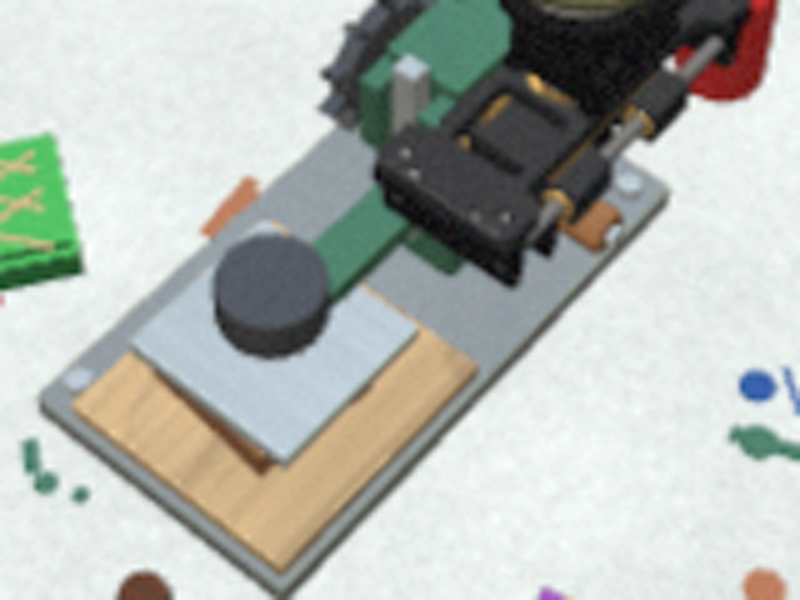

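The platen, with its weight at (272,290), is low over the block and the gap is small. There is still about 5 N of tangential load, so it hasn't landed yet.

Request:
drive_tool([
  [[0,0.03,-0.03],0],
  [[0,0.02,-0.02],0],
  [[0.01,0.03,-0.02],0],
  [[0,0.02,-0.03],0],
  [[0,0.03,-0.02],0],
  [[0.01,0.02,-0.03],0],
  [[0,0.02,-0.02],0],
  [[0,0.03,-0.03],0],
  [[0,0,0],0],
  [[0,0,0],0],
])

```text
time: 25.35
ee_pos: [0.4931, 0.1344, 0.1876]
eef_rot: [0.069, 0.998, 0.0, 0.0]
ft_force: [1.8, 4.2, 0.7]
width: 0.0232
grip_force: 40.0
```

Request:
drive_tool([
  [[0,0.02,-0.02],0],
  [[0,0.02,-0.02],0],
  [[0,0.02,-0.02],0],
  [[0,0.02,-0.03],0],
  [[0,0,0],0],
  [[0,0,0],0],
  [[0,0,0],0],
  [[0,0,0],0],
  [[0,0,0],0],
  [[0,0,0],0],
])

```text
time: 26.6
ee_pos: [0.4931, 0.135, 0.1869]
eef_rot: [0.069, 0.998, 0.0, 0.0]
ft_force: [0.8, 1.8, 6.4]
width: 0.0228
grip_force: 40.0
```

Tangential force has gone from +5 to -3.4 N, so the platen has landed and I'm pressing slightly. I'll back off by that amount.

Request:
drive_tool([
  [[0,-0.02,0.02],0],
  [[0,-0.02,0.02],0],
  [[0,-0.01,0.01],0],
  [[0,0,0],0],
  [[0,0,0],0],
  [[0,0,0],0],
  [[0,0,0],0],
  [[0,0,0],0],
  [[0,0,0],0],
  [[0,0,0],0],
])

```text
time: 27.85
ee_pos: [0.4931, 0.1348, 0.1872]
eef_rot: [0.069, 0.998, 0.0, 0.0]
ft_force: [1.1, 4.4, 4.4]
width: 0.0228
grip_force: 40.0
```

Request:
drive_tool([
  [[0,0.03,0.03],0],
  [[0,0.03,0.03],0],
  [[0,0.02,0.02],0],
  [[0,0,0],0],
  [[0,0,0],0],
  [[0,0,0],0],
  [[0,0,0],0],
  [[0,0,0],0],
  [[0,0,0],0],
  [[0,0,0],0],
], newtons=10)

```text
time: 29.1
ee_pos: [0.4931, 0.1346, 0.1875]
eef_rot: [0.069, 0.998, -0.001, -0.0]
ft_force: [4.4, -0.5, -0.9]
width: 0.0235
grip_force: 10.0
```

Request:
drive_tool([
  [[0,0,0],0],
  [[0,0,0],0],
  [[0,0,0],0],
  [[0,0,0],0],
  [[0,0,0],0],
  [[0,0,0],0],
  [[0,0,0],0],
  [[0,0,0],0],
  [[0,0,0],0],
  [[0,0,0],0],
], hand=0.4)

```text
time: 30.35
ee_pos: [0.493, 0.1355, 0.188]
eef_rot: [0.069, 0.998, 0.0, -0.0]
ft_force: [0.4, 0.0, -0.3]
width: 0.0523
grip_force: 0.0
```

Request:
drive_tool([
  [[0,0,1],0],
  [[0,0,2],0],
  [[0,0,3],0],
  [[0,0,3],0],
  [[0,0,3],0],
  [[-2,0,2],0],
  [[-4,2,0],0],
  [[-2,2,0],0],
  [[0,0,0],0],
  [[0,0,0],0],
])

```text
time: 31.6
ee_pos: [0.4135, 0.1749, 0.3284]
eef_rot: [0.069, 0.998, 0.0, 0.0]
ft_force: [0.5, -0.5, -0.2]
width: 0.0524
grip_force: 0.0
```

```bash
python3 - <<'E'
from bench import r,vision; import cv2,numpy as np
s=r.read_state(); print(s["time"],s["ft_force"],s["width"])
c=vision.camera("side")["color"][125:285,235:395,::-1]; t=vision.camera("top")["color"][165:290,210:410,::-1]
o=np.zeros((480,800,3),"uint8"); o[:,:480]=cv2.resize(c,(480,480),interpolation=cv2.INTER_CUBIC); o[:200,480:]=cv2.resize(t,(320,200))
cv2.imwrite("pics/s5.png",cv2.convertScaleAbs(o,alpha=1.5,beta=10))
E
```

```text
31.6 [ 0.47208137 -0.49814696 -0.23028382] 0.05240906117398064
```

View pics/s5.png

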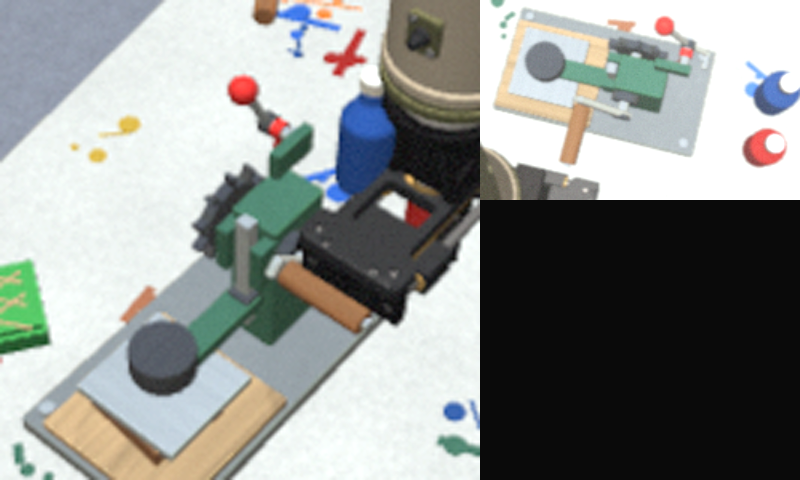

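The crank is free and still, the platen rests on the block, the lever is over to the left with its knob at (242,90), and the bottles are undisturbed. Handing in.

```bash
python3 -c "
from bench import r
print(r.close_job())"
```

```text
the job is handed in; nothing more can be done
None
```

I pushed the lever over to its stop, wound the crank until the pawl sprang clear, and lowered the platen slowly onto the block. Landing pressed it by about 3 N at the crank handle for a moment; I backed that off before letting go, and handed in at about 32 s (no verdict was returned).

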